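Shut the red filling valve and bleed the line

ROBOT

A 6-joint arm with a two-finger parallel gripper is mounted at the origin on a cart in front of the work surface, level with it; the furniture and walls round the work are solid. World frame = base frame: x ahead of the robot, y to its left, z up, the work surface at z = 0. Lengths are in m, angles in rad, forces in N, time in s.
With the tool pointing down it reaches from about 0.25 to 0.725 m from the base axis. Payload 4 kg.
Tool frame: the origin (TCP) lies on the centre line of the jaws, within the pads' length; the fingertips stand 17 mm ahead of it and the grasp point (between the pads) lies 2 mm behind it; z points along the fingers, y is the line along which they close (so a half turn about z gives the same grasp; the last joint's range is limited). The gripper opens to 85 mm and grips with 20 to 120 N. Pads are 22 mm wide; open, the fingers measure 114 mm over their backs; the gripper's body (76 mm by 85 mm) begins 54 mm behind the grasp point. The pads swing forward as they close: fully open they stand 13 mm farther back than shut.
Start: joints at [-1.302, 0.241, 0.005, 1.335, 0, 1.571], TCP at [0.133, -0.482, 0.248] pointing down, gripper open.
Joint ranges: [-2.72, 2.72], [-1.05, 1.87], [-1.09, 1.28], [-1.99, 2.15], [-1.42, 1.44], [-3.14, 3.14]. Speed limits (rad/s): [2.79, 2.79, 3.14, 3.14, 3.14, 3.14].

INTERFACE

Orientations are given as a unit quaternion [x, y, z, w].
In Python, from workcell import get_obs, imaging, order gives the robot as it stands.
- The arm moves only by the tool apply_moves, never from a script. Its argument "targets" is a list that holds one entry, the list of rows, each a list of 5 numbers: the shift along the world's x, y, z in units of 40 mm (1.0 is 40 mm), then the turn about the world's z in degrees, then the gripper command: -1 is shut, 1 is fully open, values between are in proportion. In form: [[[dx, dy, dz, turn, fingers], ...]]. A call has 1 to 8 rows; each row shifts and turns the commanded pose from where the row before left it; what a row does not reach is not made up. A row lasts 1/12 s, in which the tool goes at most 41.7 mm and 7.16 degrees, less where a joint would pass 70% of its speed; a pose out of reach is approached as far as the arm can. A call is refused whole if a number of a shift passes 1 or a number of a turn 7.16, either way. A call with a gripper value outside its range is refused whole. The fingers move at their own pace and stop on an object; the grip force is fixed at half the most. Time passes only in rows, so rows that do not move let the fingers close. It gives the time, the measured TCP pose, the force, the opening and the grip force at its end, in the units of the state.
- get_obs(): the state, without advancing time (a new reading comes with each control period).
- imaging.camera(name): name is "scene" or "top" or "wrist"; returns (picture, depth): 400x640x3 uint8, blue, green, red; 400x640 float32, m along the optical axis (not along the pixel's ray), 0 where there is no reading.
- imaging.get_calibration(name): a dict with "camera_matrix" (3x3 intrinsics, pixels), "eye" and "rotation" of the camera in the world; the wrist camera has in their place "hand_eye" (4x4, takes a point from camera to tool coordinates, whose origin is the TCP and whose axes are the flange's). Camera axes: x right, y down, z forward; pixel columns grow to the right and rows downward; lengths in m; the calibration is good to about 2 mm. The wrist camera is an equidistant fisheye: a pixel r from the principal point sees the ray r / f radians off the axis. A picture is of the moment at which its call begins: read the wrist's pose just before it. get_calibration takes no time and is no camera call.
- order.job_done(): hands the job in; it is judged then, once.
The state is a dict: "clock": time; "joint_pos": joint angles; "joint_vel": joint speeds; "tau": joint torques, N m; "eef_pos": TCP position; "tool_rot": TCP orientation; "ft_force": force on the tool from outside, world axes, zero at the start; "ft_torque": the same for the moment, N m; "grip_width": finger opening in m; "grasp_force": force on a finger pad.
Only numpy, scipy, OpenCV 4.12 (cv2) and the standard library are available. Lean on these libraries where they do the work, as an engineer would, in place of code of your own. Each camera call takes 0.05 s, during which the arm holds its last target. There are 200 camera calls.

TASK

On the balloon-filling manifold, turn the red valve's handle clockwise until you feel it close snugly on its seat, firmly enough that it stays shut but without forcing it. Then push the white bleed button fully down for a moment and let it come up again. Do not touch the blue, green and yellow valves, and leave everything else on the desk where it is.

Things in the scene. Friction and masses are not known exactly. Their poses are not given: they have to be found in the camera images.
- manifold: balloon-filling manifold fixed to the desk: dark base plate (125 x 276 x 8 mm) with an aluminium bar (40 x 262 mm, top 40 mm above the desk) carrying four valves in a row along its y, 62 mm apart, in any order. Brass barbs point to +x (back), a bleed button stands in front at x = -58 mm, a 42 mm gauge at the +y end. Origin: on the desk, under the middle of the bar
- red_grip (a point): middle of the red valve's grip, on its vertical turning axis, 80 mm above the desk. The grip is an upright red bar 46 mm long (along this point's x), 11 mm thick (its y), 26 mm high (13 mm above and below this point); it turns, this point stays. Below it a 28 mm hub and a brass bonnet 37 mm wide
- red_handle (a joint): angle of the red handle (rad), growing clockwise seen from above; 0 with the bar along the manifold's x (open). It turns against 0.08 N m of friction until it meets its seat, hidden in the bonnet, at 0.45 to 1.2 rad, different every time; from there the torque grows by about 1.4 N m per rad. Let go, it springs back to about 0.06 rad past first touch, where friction holds it shut
- red_seat: seat inside the red valve's bonnet, not visible; its pose does not tell at what angle the handle meets it. The handle bears on its rubber face 12 mm from the axis. Right is a seat torque of 0.2 N m (17 N at the face; 0.28 N m felt at the handle, friction included; 0.14 rad past first touch). Under 0.11 N m is not shut, over 0.34 N m ruins the seat
- bleed_button (a joint): travel of the bleed button (m): 0 up, 0.006 fully down; a spring pushes it back with 2 N at the top and 6 N at the bottom, where it meets a hard stop
- bleed_button_base: bleed button: a white round cap, 26 mm across, in a fixed black ring 42 mm across and 12 mm high, on a grey block at the manifold's front. Origin on the button's axis, under the ring, 32 mm above the desk
- bleed_button_top (a point): centre of the white cap's top face, 54 mm above the desk when up (it moves with the cap); pressed straight down
- blue_valve: blue valve, like the red one: origin on its axis at the foot of the bonnet, 40 mm above the desk; its bar handle reaches 53 mm above that and 23 mm from its axis. (A tall black cabinet stands at the right of the desk, x above 0.5 m and y below 0.07 m: reach the valves from its left.)
- green_valve: green valve, like the blue one
- yellow_valve: yellow valve, like the blue one
- blue_tip (a point): end of the blue handle's top edge, at its white dot, 20 mm from the axis
- green_tip (a point): end of the green handle's top edge, at its white dot, 20 mm from the axis
- yellow_tip (a point): end of the yellow handle's top edge, at its white dot, 20 mm from the axis
- gift_box: small teal gift box with a white ribbon, 70 x 71 x 57 mm, bystander; origin under its centre
- brass_nozzle: brass filling nozzle with a black tip, standing, 30 mm across, 80 mm tall, bystander; origin under its centre
- balloon_weight: gold foil balloon weight, 64 mm across, 72 mm tall, bystander; origin under its centre
- tape_measure: yellow tape measure, 66 x 66 x 32 mm, bystander; origin under its centre

How it is judged:
On the way, in this order (a step that is already met when the one before it is completed fails the run):
1. the red handle is pressed onto its seat with at least 0.11 N m (contact force between anything else and red_seat above 9.2 N), for 0.2 s.
2. the bleed button is held fully down (value of joint bleed_button above 0.005 m), for 0.2 s.
At the end, for the whole second after the job is handed in: The red handle rests on its seat, still pressed onto it (over 1.5 N at the face), and the bleed button is up again (within 1 mm) (contact force between anything else and red_seat above 1.5 N and value of joint bleed_button below 0.001 m and velocity of joint red_handle between -0.02 and 0.02 rad/s); the robot touches nothing.
It fails at once if the red valve is forced: more than 0.34 N m on its seat (contact force between anything else and red_seat above 28 N).
It fails at once if the bleed button is pressed while the red valve is not shut on its seat (value of joint bleed_button above 0.003 m and contact force between anything else and red_seat below 1 N).
It fails at once if the bleed button is pressed with more than 25 N (contact force between any of the fingers, the arm and bleed_button_base above 25 N).
It fails at once if another valve is touched or its handle turned (its end moved 3 mm) (contact force between any of the fingers, the arm and blue_valve above 0.5 N or contact force between any of the fingers, the arm and green_valve above 0.5 N or contact force between any of the fingers, the arm and yellow_valve above 0.5 N or distance of any of blue_tip, green_tip, yellow_tip from where it was at the start of the episode above 0.003 m).
It fails at once if a bystander is moved more than 20 mm (distance of any of gift_box, brass_nozzle, balloon_weight, tape_measure from where it was at the start of the episode above 0.02 m).
It also fails if it takes over 72 s, if anything falls off the work surface, if the arm or the gripper's body presses on something with over 40 N, if the wrist force passes 120 N, or if a joint passes its speed limit or range.

## Working session

There is one attempt and no reset: what is moved stays moved. The work goes in short steps, Python scripts to look and compute and a tool call to move; the robot and the scene stay as the last step left them, time stands still between calls to the robot, and variables do not carry over. Pictures are saved under pics/ and viewed, at most 10 in all, crops included, and the job is handed in when it is done.

Besides the shell and the picture viewer there is one more tool, called after "Emit:" as name([rows], argument=value, ...), one row to a line, values as JSON. apply_moves: Moves the arm, as the interface text tells. Its arguments: {"type":"object","properties":{"targets":{"type":"array","items":{"type":"array","items":{"type":"array","items":{"type":"number"}}}}},"required":["targets"]}

```bash
mkdir -p pics
cat > h.py <<'E'
import numpy as np, cv2
from workcell import get_obs, imaging, order
def snap(n,f):
    p,d=imaging.camera(n); cv2.imwrite('pics/%s.png'%f,p); np.save('pics/%s.npy'%f,d); return p,d
def world(n,d,u,v,z=None):
    c=imaging.get_calibration(n); K=np.array(c['camera_matrix']); R=np.array(c['rotation']); e=np.array(c['eye'])
    r=R@np.linalg.inv(K)@np.array([u,v,1.])
    if z is not None: return e+r*(z-e[2])/r[2]
    return e+r*d[int(v),int(u)]
E
python3 - <<'E'
from h import *
for n in('scene','top'): snap(n,n+'0')
c=imaging.get_calibration('top');print(c)
o=get_obs();print(o['eef_pos'],o['tool_rot'],o['ft_force'],o['grip_width'])
E
```

```text
{'camera_matrix': array([[513.47044025,   0.        , 314.40907447],
       [  0.        , 513.47044025, 190.10150057],
       [  0.        ,   0.        ,   1.        ]]), 'eye': array([0.37828368, 0.33180922, 1.06952412]), 'rotation': array([ 0.70968678, -0.70096547,  0.05604484, -0.04302389])}
[ 0.13264062 -0.48151088  0.24748773] [ 9.90983191e-01  1.33982733e-01 -1.24367181e-04 -9.63158590e-04] [-0.66387717 -0.31999406  0.46429024] 0.08563970549951112
```

View pics/top0.png

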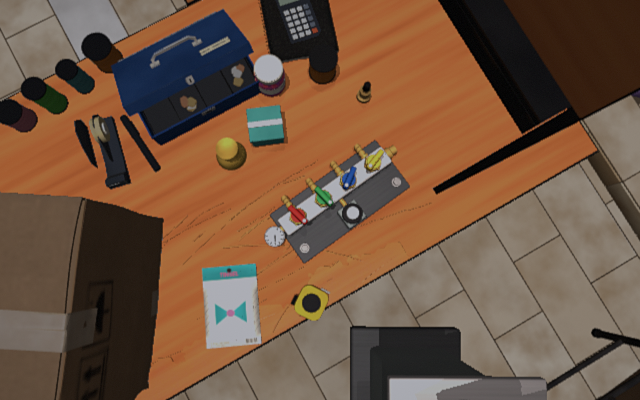

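View pics/scene0.png

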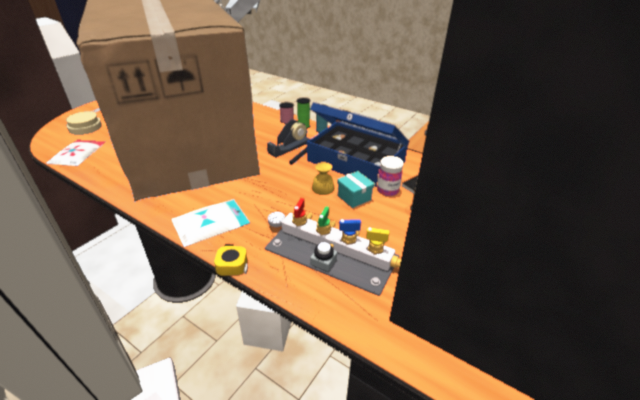

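The top view shows the manifold running diagonally: red valve at about (297,214) next to the gauge (275,236), then green (323,196), blue (348,176), yellow (376,160), and the bleed button at (352,212). I'll take an enlarged crop next.

```bash
sed -i 's/^import numpy.*/&\nfrom scipy.spatial.transform import Rotation as Ro/; s/R=np.array(c\[.rotation.\])/R=Ro.from_quat(c["rotation"]).as_matrix()/' h.py
python3 - <<'E'
from h import *
p=cv2.imread('pics/top0.png'); cv2.imwrite('pics/c1.png',cv2.resize(p[130:270,250:420],None,fx=4.2,fy=4.2,interpolation=cv2.INTER_CUBIC))
d=np.load('pics/top0.npy')
for n,u,v,z in [('red',297,214,.093),('green',323,196,.093),('blue',348,176,.093),('yel',376,160,.093),('btn',352,212,.054),('gauge',275,236,None),('screw',305,248,.008),('screw2',397,183,.008),('tape',312,303,.032),('gold',229,151,.07),('box',265,124,.057),('nozzle',366,88,.08)]: print(n,world('top',d,u,v,z).round(4),world('top',d,u,v).round(4))
E
```

```text
red [0.4698 0.3472 0.093 ] [0.4698 0.3473 0.0925]
green [0.505  0.2979 0.093 ] [0.5051 0.2979 0.0926]
blue [0.5446 0.25   0.093 ] [0.5447 0.2499 0.0923]
yel [0.5769 0.1956 0.093 ] [0.5775 0.1952 0.0903]
btn [0.4788 0.2386 0.054 ] [0.4789 0.2385 0.0526]
gauge [0.4306 0.3919 0.0288] [0.4306 0.3919 0.0288]
screw [0.4078 0.3311 0.008 ] [0.4076 0.3311 0.0162]
screw2 [0.5457 0.1398 0.008 ] [0.5446 0.141  0.0147]
tape [0.2991 0.3157 0.032 ] [0.2993 0.3158 0.0343]
gold [0.5954 0.4842 0.07  ] [0.5953 0.4841 0.0707]
box [0.6551 0.4154 0.057 ] [0.6553 0.4155 0.0561]
nozzle [0.7264 0.2131 0.08  ] [0.7288 0.2123 0.0733]
```

View pics/c1.png

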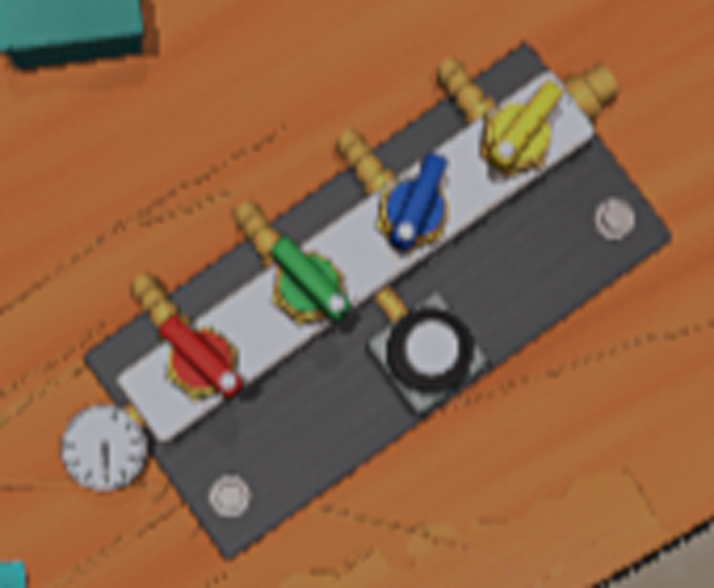

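The crop places the red bar's centre at crop pixel (202,357), with ends at (166,322) and (240,392) and its dot at (229,381). Green is at (311,278), blue at (419,200), yellow at (529,123) and the cap centre at (434,347). The red bar lies across the aluminium bar, which is the open position.

Run:
```python
from h import *
d=np.load('pics/top0.npy')
W=lambda u,v,z:world('top',d,250+(u+.5)/4.2-.5,130+(v+.5)/4.2-.5,z)
P={n:W(u,v,.093) for n,u,v in [('red',202,357),('green',311,278),('blue',419,200),('yel',529,123),('e1',166,322),('e2',240,392),('dot',229,381)]}
P['btn']=W(434,347,.054)
for k in P: print(k,P[k].round(4))
L=np.array([P[k][:2] for k in('red','green','blue','yel')]);s=np.diff(L,axis=0);print(np.linalg.norm(s,axis=1))
y=L[0]-L[3];print('my',np.degrees(np.arctan2(y[1],y[0])),np.linalg.norm(y)/3)
b=P['e1']-P['e2'];print('bar',np.degrees(np.arctan2(b[1],b[0])),np.linalg.norm(b),((P['e1']+P['e2'])/2).round(4))
for u,v in[(160,215),(100,230),(160,260),(80,200)]:print(world('top',d,u,v).round(3))
o=L.mean(0);yh=y/np.linalg.norm(y);xh=np.array([yh[1],-yh[0]]);r=P['btn'][:2]-o;print('btn in manifold',r@xh,r@yh)
```

```text
red [0.4686 0.3459 0.093 ]
green [0.5054 0.2967 0.093 ]
blue [0.5422 0.2473 0.093 ]
yel [0.5791 0.1964 0.093 ]
e1 [0.4844 0.3625 0.093 ]
e2 [0.4529 0.3284 0.093 ]
dot [0.4578 0.3335 0.093 ]
btn [0.4784 0.2367 0.054 ]
[0.06146469 0.06157333 0.06280388]
my 126.47144259114695 0.06194563014816748
bar 47.295340410883604 0.046370138367638154 [0.4686 0.3454 0.093 ]
[ 0.473  0.633 -0.   ]
[0.421 0.621 0.338]
[0.38  0.624 0.016]
[0.456 0.625 0.4  ]
btn in manifold -0.05728584261975972 -0.0009906442359641958
```

Emit:
apply_moves([
  [[0.4, 0.9, 0, 7, 0], [0.4, 0.9, 0, 7, 0], [0.4, 0.9, 0, 7, 0], [0.4, 0.9, 0, 7, 0], [0.4, 0.9, 0, 7, 0], [0.4, 0.9, 0, 7, 0], [0.4, 0.9, 0, 7, 0], [0.4, 0.9, 0, 7, 0]],
])

```text
clock: 0.77
eef_pos: [0.2607, -0.1922, 0.2481]
tool_rot: [0.811, 0.586, 0.0, -0.0]
ft_force: [0.9, -0.4, -0.2]
grip_width: 0.0427
grasp_force: 0.0
```

```bash
python3 -c "
from h import *
print(get_obs()['joint_pos'].round(3) if hasattr(get_obs()['joint_pos'],'round') else get_obs()['joint_pos'])"
```

```text
[-0.635 -0.114 -0.379  1.306  0.     1.255]
```

Emit:
apply_moves([
  [[0.325, 0.84, 0, 7, 0], [0.325, 0.84, 0, 7, 0], [0.325, 0.84, 0, 7, 0], [0.325, 0.84, 0, 7, 0], [0.325, 0.84, 0, 7, 0], [0.325, 0.84, 0, 7, 0], [0.325, 0.84, 0, 7, 0], [0.325, 0.84, 0, 7, 0]],
])

```text
clock: 1.43
eef_pos: [0.3647, 0.0767, 0.2481]
tool_rot: [0.44, 0.898, -0.0, -0.0]
ft_force: [1.0, -1.3, 0.7]
grip_width: 0.0426
grasp_force: 0.0
```

Emit:
apply_moves([
  [[0.325, 0.84, 0, 7, 0], [0.325, 0.84, 0, 7, 0], [0.325, 0.84, 0, 7, 0], [0.325, 0.84, 0, 7, 0], [0.325, 0.84, 0, 7, 0], [0.325, 0.84, 0, 7, 0], [0.325, 0.84, 0, 7, 0], [0.325, 0.84, 0, 7, 0]],
])

```text
clock: 2.1
eef_pos: [0.4688, 0.3452, 0.2476]
tool_rot: [-0.033, 0.999, -0.0, -0.0]
ft_force: [1.2, -0.7, 0.5]
grip_width: 0.0429
grasp_force: 0.0
```

Emit:
apply_moves([
  [[0, 0, -0.5, 7, 0], [0, 0, -0.5, 7, 0], [0, 0, -0.5, 7, 0], [0, 0, 0, 7, 0], [0, 0, 0, 7, 0], [0, 0, 0, 0, 0], [0, 0, 0, 0, 0]],
])

```text
clock: 2.68
eef_pos: [0.4686, 0.3435, 0.1879]
tool_rot: [-0.327, 0.945, -0.0, -0.0]
ft_force: [0.4, 0.3, 0.6]
grip_width: 0.0427
grasp_force: 0.0
```

Run:
```python
from h import *
o=get_obs();print({k:np.round(v,4) for k,v in o.items()})
p,d=snap('wrist','w1');c=imaging.get_calibration('wrist');print(c)
cv2.imwrite('pics/w1c.png',cv2.resize(p,(800,500)))
```

```text
{'clock': np.float64(2.6833), 'joint_pos': array([ 0.6325,  0.4319,  0.1188,  1.2586,  0.    , -0.0347]), 'joint_vel': array([-0.002 , -0.0094,  0.0085, -0.0001,  0.0023,  0.0025]), 'tau': array([ 3.44000e-02, -4.53803e+01,  2.45342e+01,  1.63000e-02,
        1.30000e-03, -1.15300e-01]), 'eef_pos': array([0.4686, 0.3435, 0.1879]), 'tool_rot': array([-3.274e-01,  9.449e-01, -1.000e-04, -4.000e-04]), 'ft_force': array([0.426 , 0.2687, 0.6383]), 'ft_torque': array([ 0.0196, -0.0029,  0.0004]), 'grasp_force': np.float64(0.0), 'grip_width': np.float64(0.0427)}
{'camera_matrix': array([[309.70691629,   0.        , 320.11210637],
       [  0.        , 309.70691629, 192.87652043],
       [  0.        ,   0.        ,   1.        ]]), 'hand_eye': array([[-6.78665851e-04, -9.46388649e-01, -3.23029511e-01,
         8.25745675e-02],
       [ 9.99999485e-01, -8.86037758e-04,  4.94910124e-04,
        -6.77530818e-04],
       [-7.54593667e-04, -3.23029009e-01,  9.46388763e-01,
        -1.24471331e-01],
       [ 0.00000000e+00,  0.00000000e+00,  0.00000000e+00,
         1.00000000e+00]])}
```

View pics/w1c.png

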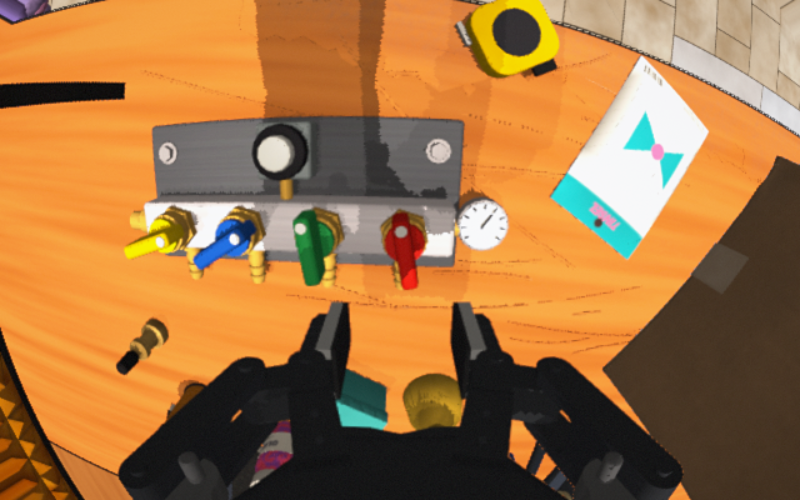

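The wrist view shows the red bar from (401,213) to (409,287), nearly along the manifold's x. The cap is at (278,152) and the pads are above and in front of the bar. I'll fit the bar's top face from the red pixels with depth.

```bash
cat >> h.py <<'E'
def wcloud(d,o):
    c=imaging.get_calibration('wrist');K=np.array(c['camera_matrix']);H=np.array(c['hand_eye'])
    v,u=np.mgrid[0:d.shape[0],0:d.shape[1]].astype(float)
    x=(u-K[0,2])/K[0,0];y=(v-K[1,2])/K[1,1];th=np.hypot(x,y)+1e-9;s=np.tan(th)/th
    P=np.stack([x*s,y*s,np.ones_like(x)],-1)*d[...,None]
    P=P@H[:3,:3].T+H[:3,3]
    return P@Ro.from_quat(o['tool_rot']).as_matrix().T+np.array(o['eef_pos'])
def tcloud(d):
    c=imaging.get_calibration('top');K=np.array(c['camera_matrix'])
    v,u=np.mgrid[0:d.shape[0],0:d.shape[1]].astype(float)
    P=np.stack([(u-K[0,2])/K[0,0],(v-K[1,2])/K[1,1],np.ones_like(u)],-1)*d[...,None]
    return P@Ro.from_quat(c['rotation']).as_matrix().T+np.array(c['eye'])
def bar(p,C,near,hue='red',zt=(.088,.1)):
    m=(C[...,2]>zt[0])&(C[...,2]<zt[1])&(np.hypot(C[...,0]-near[0],C[...,1]-near[1])<.032)
    X=C[m][:,:2].astype(np.float32);r=cv2.minAreaRect(X*1000)
    w=np.linalg.svd(X-X.mean(0))[2][0] if len(X)<3000 else np.linalg.eigh(np.cov(X.T))[1][:,1]
    return len(X),X.mean(0).round(4),np.degrees(np.arctan2(w[1],w[0]))%180,np.round(r[0],1),np.round(r[1],1),C[m][:,2].mean()
E
python3 - <<'E'
from h import *
o=get_obs();p=cv2.imread('pics/w1.png');C=wcloud(np.load('pics/w1.npy'),o);T=tcloud(np.load('pics/top0.npy'))
for n,a in dict(red=(.4686,.3455),green=(.5054,.2967),blue=(.5422,.2473),yel=(.5791,.1964)).items():
    print(n,'W',bar(p,C,a));print(n,'T',bar(p,T,a))
for n,Q in(('W',C),('T',T)):
    m=(Q[...,2]>.05)&(Q[...,2]<.06)&(np.hypot(Q[...,0]-.478,Q[...,1]-.237)<.018);X=Q[m];print('btn',n,m.sum(),X.mean(0),cv2.minEnclosingCircle((X[:,:2]*1000).astype(np.float32)))
E
```

```text
red W (778, array([0.4686, 0.346 ], dtype=float32), np.float32(46.854233), array([469.4, 346.7]), array([45.7, 11.6]), np.float64(0.09161068440851146))
red T (133, array([0.4686, 0.3465], dtype=float32), np.float32(47.074203), array([469.5, 346.8]), array([45.2, 10.9]), np.float64(0.09168181875123192))
green W (749, array([0.5048, 0.2968], dtype=float32), np.float32(44.231976), array([505.9, 297.3]), array([45.5, 11.8]), np.float64(0.09152677395266343))
green T (130, array([0.5051, 0.2967], dtype=float32), np.float32(45.109177), array([505.4, 297.1]), array([45.2, 11.4]), np.float64(0.09181349269211041))
blue W (588, array([0.5407, 0.2482], dtype=float32), np.float32(156.96326), array([542.8, 247.4]), array([11.7, 45.5]), np.float64(0.09151621520737867))
blue T (125, array([0.542 , 0.2471], dtype=float32), np.float32(156.52425), array([542.5, 246.9]), array([10.8, 44.7]), np.float64(0.09208013056152238))
yel W (460, array([0.5775, 0.1988], dtype=float32), np.float32(142.41483), array([579.2, 198. ]), array([11.7, 45.8]), np.float64(0.09147671281358359))
yel T (128, array([0.5784, 0.1976], dtype=float32), np.float32(142.59943), array([579.2, 197.1]), array([10.7, 46.6]), np.float64(0.09202699079142197))
btn W 601 [0.47773972 0.23857333 0.05282312] ((477.88433837890625, 238.2876434326172), 12.907692909240723)
btn T 126 [0.47720763 0.23770661 0.05313982] ((477.3342590332031, 237.41302490234375), 12.696560859680176)
```

Emit:
apply_moves([
  [[0.02, 0.075, 0, 4.4, -0.3], [0, 0, 0, 4.4, -0.3], [0, 0, -0.4, 0, -0.3], [0, 0, -0.4, 0, -0.3], [0, 0, -0.4, 0, -0.3], [0, 0, -0.3, 0, -0.3], [0, 0, 0, 0, -0.3], [0, 0, 0, 0, -0.3]],
])

```text
clock: 3.4
eef_pos: [0.4693, 0.3463, 0.1281]
tool_rot: [-0.4, 0.917, -0.0, -0.001]
ft_force: [0.7, 0.4, 0.4]
grip_width: 0.0299
grasp_force: 0.0
```

Run:
```python
from h import *
o=get_obs();p,d=snap('wrist','w2');C=wcloud(d,o);print(np.round(o['eef_pos'],4),np.round(o['tool_rot'],3),o['ft_torque'],bar(p,C,(.4693,.3465)))
cv2.imwrite('pics/w2c.png',cv2.resize(p[100:400,150:550],(800,600)))
```

```text
[0.4693 0.3463 0.1281] [-0.4    0.917 -0.    -0.001] [ 0.04546919 -0.06157406 -0.01692682] (1273, array([0.4681, 0.3453], dtype=float32), np.float32(46.898094), array([469.5, 346.9]), array([45.6, 11. ]), np.float64(0.09135965655756645))
```

View pics/w2c.png

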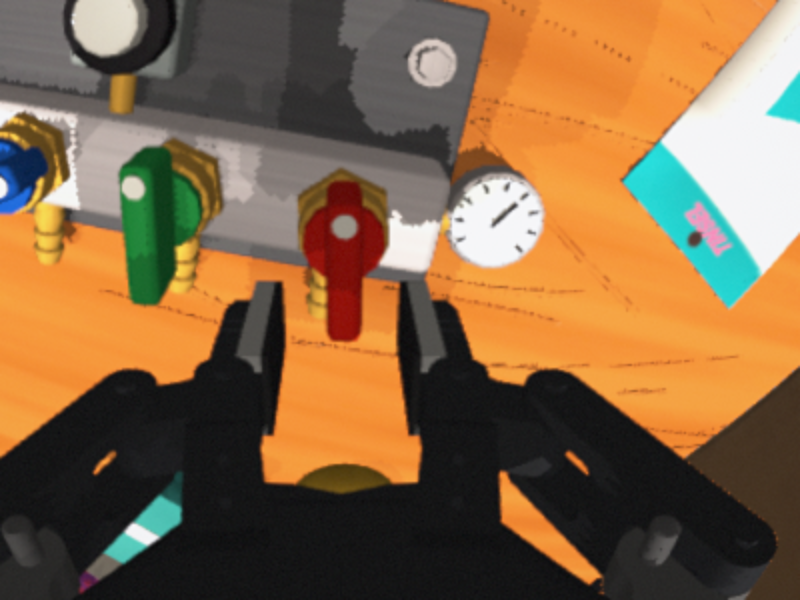

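The view confirms the bar is centred between the pads, with its top from about (345,185) to (345,335). There is room to the green handle at (145,230). Next I descend and then grip.

Emit:
apply_moves([
  [[0, 0, 0, 0, -0.45], [0, 0, -0.3, 0, -0.45], [0, 0, -0.3, 0, -0.45], [0, 0, -0.2, 0, -0.45], [0, 0, -0.2, 0, -0.45], [0, 0, 0, 0, -0.45], [0, 0, 0, 0, -0.45]],
])

```text
clock: 4.03
eef_pos: [0.4695, 0.3465, 0.0882]
tool_rot: [-0.4, 0.916, -0.0, -0.0]
ft_force: [0.1, -0.0, -0.2]
grip_width: 0.0236
grasp_force: 0.0
```

Run:
```python
from h import *
o=get_obs();print({k:np.round(v,4) for k,v in o.items()})
```

```text
{'clock': np.float64(4.0333), 'joint_pos': array([ 0.6358,  0.5161, -0.0216,  1.0336,  0.    , -0.1879]), 'joint_vel': array([-0.0005, -0.0093,  0.0147,  0.0009,  0.0006,  0.0004]), 'tau': array([-1.40000e-03, -4.67100e+01,  2.21112e+01, -2.58000e-02,
       -2.00000e-04,  1.20000e-03]), 'eef_pos': array([0.4695, 0.3465, 0.0882]), 'tool_rot': array([-4.003e-01,  9.164e-01, -1.000e-04, -2.000e-04]), 'ft_force': array([ 0.1337, -0.0293, -0.2127]), 'ft_torque': array([-0.0386, -0.005 ,  0.0336]), 'grasp_force': np.float64(0.0), 'grip_width': np.float64(0.0236)}
```

Emit:
apply_moves([
  [[0, 0, 0, 0, -1], [0, 0, 0, 0, -1], [0, 0, 0, 0, -1], [0, 0, 0, 0, -1], [0, 0, 0, 0, -1], [0, 0, 0, 0, -1]],
])

```text
clock: 4.53
eef_pos: [0.4693, 0.3474, 0.0891]
tool_rot: [-0.401, 0.916, 0.001, 0.0]
ft_force: [-4.0, 3.7, 4.1]
grip_width: 0.0099
grasp_force: 60.4
```

```bash
cat > st.py <<'E'
from h import *
o=get_obs();q=o['tool_rot'];yaw=np.degrees(2*np.arctan2(q[1],q[0]))-90
print('t',round(float(o['clock']),2),'pos',np.round(o['eef_pos'],4),'yaw',round(yaw,2),'j6',np.degrees(o['joint_pos'][5]).round(2),'F',np.round(o['ft_force'],2),'T',np.round(o['ft_torque'],3),'tau6',np.round(o['tau'][5],3),'w',np.round(o['grip_width'],4),'g',np.round(o['grasp_force'],1))
E
python3 st.py
```

```text
t 4.53 pos [0.4693 0.3474 0.0891] yaw 137.24 j6 -10.77 F [-4.04  3.74  4.09] T [ 0.554  0.876 -0.054] tau6 -0.082 w 0.0099 g 60.4
```

Emit:
apply_moves([
  [[0, 0, 0, 0, -1]],
])

```text
clock: 4.62
eef_pos: [0.4693, 0.3474, 0.0891]
tool_rot: [-0.401, 0.916, 0.001, 0.0]
ft_force: [-4.1, 3.8, 5.0]
grip_width: 0.0099
grasp_force: 60.4
```

```bash
python3 st.py
```

```text
t 4.62 pos [0.4693 0.3474 0.0891] yaw 137.23 j6 -10.77 F [-4.08  3.79  4.96] T [ 0.576  0.939 -0.083] tau6 -0.082 w 0.0099 g 60.4
```

Emit:
apply_moves([
  [[0, 0, 0, -3, -1], [0, 0, 0, -3, -1], [0, 0, 0, -3, -1], [0, 0, 0, -3, -1], [0, 0, 0, 0, -1]],
])

```text
clock: 5.03
eef_pos: [0.4694, 0.3473, 0.0891]
tool_rot: [-0.302, 0.953, 0.001, 0.0]
ft_force: [-3.6, 2.6, 5.5]
grip_width: 0.0098
grasp_force: 60.5
```

```bash
python3 st.py
```

```text
t 5.03 pos [0.4694 0.3473 0.0891] yaw 125.16 j6 1.3 F [-3.6   2.63  5.54] T [ 0.484  0.893 -0.058] tau6 0.245 w 0.0098 g 60.5
```

Emit:
apply_moves([
  [[-0.01, 0.02, 0.02, -3, -1], [0, 0, 0, -3, -1], [0, 0, 0, -3, -1], [0, 0, 0, 0, -1], [0, 0, 0, 0, -1]],
])

```text
clock: 5.45
eef_pos: [0.4694, 0.3473, 0.0891]
tool_rot: [-0.227, 0.974, -0.0, 0.0]
ft_force: [-1.7, 2.3, 1.9]
grip_width: 0.0099
grasp_force: 60.0
```

```bash
python3 st.py
```

```text
t 5.45 pos [0.4694 0.3473 0.0891] yaw 116.28 j6 10.23 F [-1.7   2.27  1.89] T [ 0.31   0.339 -0.127] tau6 -0.038 w 0.0099 g 60.0
```

Emit:
apply_moves([
  [[0, 0, 0, -3, -1], [0, 0, 0, -3, -1], [0, 0, 0, 0, -1], [0, 0, 0, 0, -1]],
])

```text
clock: 5.78
eef_pos: [0.4694, 0.3472, 0.0891]
tool_rot: [-0.176, 0.984, -0.0, 0.0]
ft_force: [-1.4, 0.7, 1.7]
grip_width: 0.0097
grasp_force: 60.0
```

```bash
python3 st.py
```

```text
t 5.78 pos [0.4694 0.3472 0.0891] yaw 110.3 j6 16.2 F [-1.43  0.71  1.67] T [ 0.226  0.323 -0.058] tau6 -0.042 w 0.0097 g 60.0
```

```bash
cat > av.py <<'E'
from h import *
import sys
n=int(sys.argv[1]) if len(sys.argv)>1 else 6
S=[]
for i in range(n):
    o=get_obs();q=o['tool_rot'];S.append([2*np.degrees(np.arctan2(q[1],q[0]))-90,o['ft_torque'][2],o['tau'][5],*o['ft_force'],*(1e3*np.array(o['eef_pos']))])
    if i<n-1: imaging.camera('wrist')
S=np.array(S);print('t',round(float(o['clock']),2),'yaw %.2f Tz %.3f tau6 %.3f F %.1f %.1f %.1f pos %.1f %.1f %.1f'%tuple(S.mean(0)),'sdTz %.3f sdtau %.3f'%(S[:,1].std(),S[:,2].std()),'w',round(float(o['grip_width']),4))
E
python3 av.py 8
```

```text
t 6.13 yaw 110.26 Tz -0.005 tau6 -0.006 F -1.1 1.0 1.5 pos 469.4 347.2 89.1 sdTz 0.034 sdtau 0.028 w 0.0096
```

Emit:
apply_moves([
  [[0, 0, 0, -3, -1], [0, 0, 0, 0, -1]],
])

```text
clock: 6.3
eef_pos: [0.4694, 0.3472, 0.0891]
tool_rot: [-0.149, 0.989, -0.0, 0.0]
ft_force: [-1.2, 1.6, 2.0]
grip_width: 0.0098
grasp_force: 59.9
```

```bash
python3 av.py
```

```text
t 6.55 yaw 107.23 Tz -0.055 tau6 0.010 F -0.6 0.8 1.5 pos 469.4 347.2 89.1 sdTz 0.026 sdtau 0.102 w 0.0099
```

Emit:
apply_moves([
  [[0, 0, 0, -3, -1], [0, 0, 0, 0, -1]],
])

```text
clock: 6.72
eef_pos: [0.4694, 0.3472, 0.0891]
tool_rot: [-0.123, 0.992, -0.0, 0.0]
ft_force: [0.0, -0.1, 1.0]
grip_width: 0.01
grasp_force: 59.9
```

```bash
python3 av.py
```

```text
t 6.97 yaw 104.24 Tz -0.071 tau6 0.013 F -0.1 0.0 1.4 pos 469.4 347.2 89.1 sdTz 0.038 sdtau 0.100 w 0.0098
```

Emit:
apply_moves([
  [[0, 0, 0, -3, -1], [0, 0, 0, 0, -1]],
])

```text
clock: 7.13
eef_pos: [0.4694, 0.3472, 0.0891]
tool_rot: [-0.097, 0.995, -0.0, 0.0]
ft_force: [0.8, -0.5, 1.7]
grip_width: 0.0097
grasp_force: 59.9
```

```bash
python3 av.py
```

```text
t 7.38 yaw 101.24 Tz -0.036 tau6 0.014 F 0.6 -0.7 1.6 pos 469.4 347.2 89.1 sdTz 0.041 sdtau 0.100 w 0.0095
```

Emit:
apply_moves([
  [[0, 0, 0, -3, -1], [0, 0, 0, 0, -1], [0, 0, 0, 0, -1]],
])

```text
clock: 7.63
eef_pos: [0.4694, 0.3472, 0.0892]
tool_rot: [-0.072, 0.997, -0.0, 0.0]
ft_force: [1.2, -0.7, 1.7]
grip_width: 0.0096
grasp_force: 60.0
```

```bash
python3 av.py
```

```text
t 7.88 yaw 98.25 Tz -0.016 tau6 -0.030 F 1.0 -1.6 1.5 pos 469.4 347.2 89.1 sdTz 0.045 sdtau 0.021 w 0.0098
```

Emit:
apply_moves([
  [[0, 0, 0, -3, -1], [0, 0, 0, 0, -1], [0, 0, 0, 0, -1]],
])

```text
clock: 8.13
eef_pos: [0.4694, 0.3472, 0.0891]
tool_rot: [-0.046, 0.999, -0.0, 0.0]
ft_force: [1.6, -1.5, 1.0]
grip_width: 0.0097
grasp_force: 60.0
```

```bash
python3 av.py
```

```text
t 8.38 yaw 95.24 Tz -0.025 tau6 -0.014 F 1.6 -2.0 2.1 pos 469.3 347.2 89.1 sdTz 0.030 sdtau 0.021 w 0.0095
```

Emit:
apply_moves([
  [[0, 0, 0, -3, -1], [0, 0, 0, 0, -1], [0, 0, 0, 0, -1]],
])

```text
clock: 8.63
eef_pos: [0.4693, 0.3472, 0.0891]
tool_rot: [-0.02, 1.0, -0.0, 0.0]
ft_force: [2.7, -1.5, 1.8]
grip_width: 0.0097
grasp_force: 60.0
```

```bash
python3 av.py
```

```text
t 8.88 yaw 92.24 Tz 0.003 tau6 0.023 F 2.5 -2.9 2.2 pos 469.3 347.2 89.1 sdTz 0.040 sdtau 0.021 w 0.0096
```

Emit:
apply_moves([
  [[0, 0, 0, -3, -1], [0, 0, 0, 0, -1], [0, 0, 0, 0, -1]],
])

```text
clock: 9.13
eef_pos: [0.4693, 0.3471, 0.0891]
tool_rot: [0.006, 1.0, -0.0, 0.0]
ft_force: [1.8, -4.3, 3.1]
grip_width: 0.0097
grasp_force: 60.1
```

```bash
python3 av.py
```

```text
t 9.38 yaw 89.24 Tz 0.063 tau6 0.066 F 2.5 -4.1 2.5 pos 469.3 347.1 89.1 sdTz 0.027 sdtau 0.019 w 0.0097
```

Emit:
apply_moves([
  [[0.01, -0.02, 0, -1.5, -1], [0, 0, 0, 0, -1], [0, 0, 0, 0, -1]],
])

```text
clock: 9.63
eef_pos: [0.4694, 0.3471, 0.0892]
tool_rot: [0.02, 1.0, 0.0, -0.0]
ft_force: [1.9, -1.2, 1.1]
grip_width: 0.0096
grasp_force: 60.0
```

```bash
python3 av.py 10
```

```text
t 10.08 yaw 87.73 Tz 0.041 tau6 0.049 F 1.0 -0.5 2.2 pos 469.4 347.0 89.1 sdTz 0.031 sdtau 0.005 w 0.0091
```

Emit:
apply_moves([
  [[0, 0, 0, -1.5, -1], [0, 0, 0, 0, -1], [0, 0, 0, 0, -1]],
])

```text
clock: 10.33
eef_pos: [0.4694, 0.347, 0.0891]
tool_rot: [0.033, 0.999, 0.0, -0.0]
ft_force: [0.5, 0.6, 0.5]
grip_width: 0.0094
grasp_force: 60.0
```

```bash
python3 av.py 10
```

```text
t 10.78 yaw 86.24 Tz 0.092 tau6 0.096 F -0.5 2.0 1.7 pos 469.4 347.0 89.1 sdTz 0.049 sdtau 0.016 w 0.0098
```

Emit:
apply_moves([
  [[0, 0, 0, -1.5, -1], [0, 0, 0, 0, -1], [0, 0, 0, 0, -1]],
])

```text
clock: 11.03
eef_pos: [0.4694, 0.347, 0.0891]
tool_rot: [0.046, 0.999, 0.0, -0.0]
ft_force: [-1.4, 4.2, 1.1]
grip_width: 0.0094
grasp_force: 60.0
```

```bash
python3 av.py 8
```

```text
t 11.38 yaw 84.74 Tz 0.134 tau6 0.111 F -1.7 3.9 1.8 pos 469.4 346.9 89.1 sdTz 0.018 sdtau 0.013 w 0.0098
```

Emit:
apply_moves([
  [[0, 0, 0, -1.5, -1], [0, 0, 0, 0, -1], [0, 0, 0, 0, -1]],
])

```text
clock: 11.63
eef_pos: [0.4694, 0.3469, 0.0891]
tool_rot: [0.059, 0.998, 0.0, -0.0]
ft_force: [-2.4, 5.7, 2.5]
grip_width: 0.01
grasp_force: 60.0
```

```bash
python3 av.py 8
```

```text
t 11.98 yaw 83.25 Tz 0.115 tau6 0.110 F -2.2 5.1 2.0 pos 469.4 346.9 89.1 sdTz 0.028 sdtau 0.004 w 0.0097
```

Emit:
apply_moves([
  [[-0.005, 0.012, 0, -2, -1], [0, 0, 0, 0, -1], [0, 0, 0, 0, -1]],
])

```text
clock: 12.23
eef_pos: [0.4693, 0.3469, 0.0891]
tool_rot: [0.076, 0.997, -0.0, -0.0]
ft_force: [-0.9, 3.0, 2.7]
grip_width: 0.0098
grasp_force: 60.1
```

```bash
python3 av.py 6
python3 - <<'E'
from h import *
p,d=snap('wrist','w3');cv2.imwrite('pics/w3c.png',cv2.resize(p[150:350,220:420],(600,600),interpolation=cv2.INTER_CUBIC))
E
```

```text
t 12.48 yaw 81.24 Tz 0.174 tau6 0.186 F -1.7 3.2 3.0 pos 469.4 346.9 89.1 sdTz 0.055 sdtau 0.021 w 0.0092
```

View pics/w3c.png

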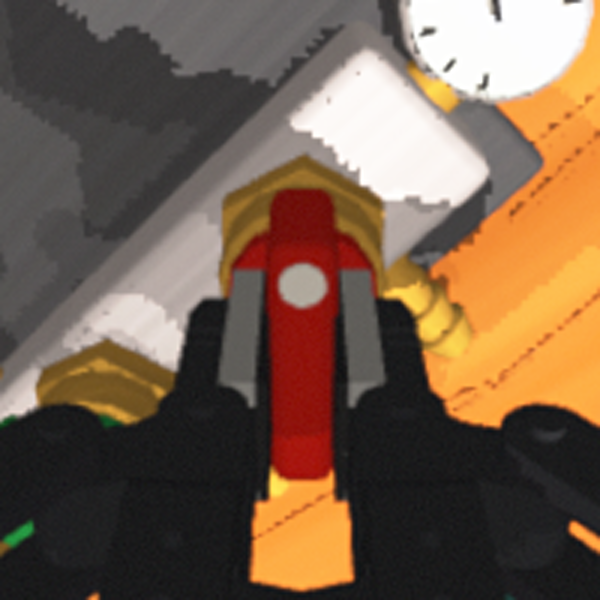

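The bar sits squarely between the pads (bar columns 270–332), so there has been no slip. The handle is at about 0.79 rad. A short back-and-forth turn, read in motion, will separate friction from the seat torque.

Emit:
apply_moves([
  [[0, 0, 0, 1, -1], [0, 0, 0, 1, -1]],
])

```text
clock: 12.7
eef_pos: [0.4694, 0.3469, 0.0891]
tool_rot: [0.059, 0.998, -0.0, -0.0]
ft_force: [-1.1, 2.3, 3.3]
grip_width: 0.0097
grasp_force: 60.1
```

```bash
python3 av.py 1
```

```text
t 12.7 yaw 83.29 Tz 0.097 tau6 0.288 F -1.1 2.3 3.3 pos 469.4 346.9 89.1 sdTz 0.000 sdtau 0.000 w 0.0097
```

Emit:
apply_moves([
  [[0, 0, 0, 1, -1]],
])

```text
clock: 12.78
eef_pos: [0.4694, 0.347, 0.0891]
tool_rot: [0.05, 0.999, -0.0, 0.0]
ft_force: [-1.5, 2.4, 2.1]
grip_width: 0.0098
grasp_force: 60.2
```

```bash
python3 av.py 1
```

```text
t 12.78 yaw 84.29 Tz 0.105 tau6 0.255 F -1.5 2.4 2.1 pos 469.4 347.0 89.1 sdTz 0.000 sdtau 0.000 w 0.0098
```

Emit:
apply_moves([
  [[0, 0, 0, 1, -1]],
])

```text
clock: 12.87
eef_pos: [0.4694, 0.3469, 0.0891]
tool_rot: [0.041, 0.999, -0.0, -0.0]
ft_force: [-1.6, 2.2, 2.5]
grip_width: 0.0097
grasp_force: 60.2
```

```bash
python3 av.py 6
```

```text
t 13.12 yaw 85.25 Tz 0.209 tau6 0.190 F -2.0 2.5 3.1 pos 469.4 347.0 89.1 sdTz 0.075 sdtau 0.055 w 0.0099
```

Emit:
apply_moves([
  [[0, 0, 0, -1, -1], [0, 0, 0, -1, -1]],
])

```text
clock: 13.28
eef_pos: [0.4694, 0.3469, 0.0891]
tool_rot: [0.06, 0.998, -0.0, 0.0]
ft_force: [-0.9, 2.0, 3.0]
grip_width: 0.0099
grasp_force: 60.3
```

```bash
python3 av.py 1
```

```text
t 13.28 yaw 83.11 Tz 0.237 tau6 0.085 F -0.9 2.0 3.0 pos 469.4 346.9 89.1 sdTz 0.000 sdtau 0.000 w 0.0099
```

Emit:
apply_moves([
  [[0, 0, 0, -1, -1]],
])

```text
clock: 13.37
eef_pos: [0.4694, 0.3469, 0.0891]
tool_rot: [0.069, 0.998, -0.0, 0.0]
ft_force: [-2.9, 2.1, 4.1]
grip_width: 0.0096
grasp_force: 60.3
```

```bash
python3 av.py 1
```

```text
t 13.37 yaw 82.11 Tz 0.256 tau6 0.119 F -2.9 2.1 4.1 pos 469.4 346.9 89.1 sdTz 0.000 sdtau 0.000 w 0.0096
```

Emit:
apply_moves([
  [[0, 0, 0, -1, -1]],
])

```text
clock: 13.45
eef_pos: [0.4694, 0.3469, 0.0891]
tool_rot: [0.078, 0.997, -0.0, -0.0]
ft_force: [-1.5, 1.8, 2.6]
grip_width: 0.0095
grasp_force: 60.3
```

```bash
python3 av.py 6
```

```text
t 13.7 yaw 81.14 Tz 0.192 tau6 0.188 F -1.6 1.8 3.4 pos 469.4 346.9 89.1 sdTz 0.088 sdtau 0.056 w 0.0099
```

```bash
cat > tr.py <<'E'
from h import *
import sys
n=int(sys.argv[1]);S=[]
for i in range(n):
    o=get_obs();q=o['tool_rot'];S.append([2*np.degrees(np.arctan2(q[1],q[0]))-90,o['ft_torque'][2],o['tau'][5]])
    if i<n-1: imaging.camera('wrist')
S=np.array(S);print(round(float(o['clock']),2),'yaw',S[:,0].round(2),'\n Tz',S[:,1].round(3),'tau',S[:,2].round(3),'late mean',S[n//2:,1:].mean(0).round(3))
E
python3 tr.py 6
```

```text
13.95 yaw [81.18 81.18 81.19 81.19 81.19 81.19] 
 Tz [0.148 0.156 0.175 0.129 0.145 0.162] tau [0.146 0.145 0.144 0.144 0.144 0.144] late mean [0.145 0.144]
```

Emit:
apply_moves([
  [[0, 0, 0, 1, -1], [0, 0, 0, 1, -1], [0, 0, 0, 1, -1], [0, 0, 0, 1, -1]],
])

```text
clock: 14.28
eef_pos: [0.4694, 0.347, 0.0891]
tool_rot: [0.041, 0.999, -0.0, -0.0]
ft_force: [-2.1, 1.7, 4.4]
grip_width: 0.0095
grasp_force: 60.3
```

```bash
python3 tr.py 7
```

```text
14.58 yaw [85.29 85.32 85.25 85.23 85.22 85.21 85.21] 
 Tz [0.09  0.15  0.245 0.28  0.254 0.249 0.246] tau [0.24  0.094 0.139 0.213 0.227 0.231 0.233] late mean [0.257 0.226]
```

Emit:
apply_moves([
  [[0, 0, 0, 1, -1], [0, 0, 0, 1, -1], [0, 0, 0, 1, -1], [0, 0, 0, 1, -1]],
])

```text
clock: 14.92
eef_pos: [0.4694, 0.347, 0.0891]
tool_rot: [0.006, 1.0, 0.0, 0.0]
ft_force: [-2.0, 1.2, 3.9]
grip_width: 0.0096
grasp_force: 60.3
```

```bash
python3 tr.py 7
```

```text
15.22 yaw [89.29 89.32 89.24 89.22 89.21 89.21 89.21] 
 Tz [-0.016  0.149  0.155  0.185  0.201  0.134  0.2  ] tau [0.181 0.034 0.08  0.154 0.168 0.172 0.173] late mean [0.18  0.167]
```

Emit:
apply_moves([
  [[0, 0, 0, -1, -1], [0, 0, 0, -1, -1], [0, 0, 0, -1, -1], [0, 0, 0, -1, -1]],
])

```text
clock: 15.55
eef_pos: [0.4694, 0.347, 0.0891]
tool_rot: [0.043, 0.999, -0.0, 0.0]
ft_force: [-2.8, 1.3, 4.3]
grip_width: 0.0095
grasp_force: 60.4
```

```bash
python3 tr.py 7
```

```text
15.85 yaw [85.1  85.08 85.15 85.17 85.18 85.18 85.19] 
 Tz [0.306 0.166 0.078 0.044 0.029 0.111 0.054] tau [0.074 0.222 0.176 0.101 0.087 0.083 0.082] late mean [0.06  0.088]
```

The stops overshoot slightly, which flips the friction sign. Corrected for that, the seat torque is about 0.16 N m at yaw 85.2 and 0.22 at 81.2. I'll go to about 81.8 (roughly 0.2), hold there and release.

Emit:
apply_moves([
  [[0, 0, 0, -1.2, -1], [0, 0, 0, -1.2, -1], [0, 0, 0, -1, -1], [0, 0, 0, 0, -1], [0, 0, 0, 0, -1], [0, 0, 0, 0, -1], [0, 0, 0, 0, -1]],
])

```text
clock: 16.43
eef_pos: [0.4694, 0.3469, 0.0891]
tool_rot: [0.072, 0.997, -0.0, -0.0]
ft_force: [-1.3, 0.6, 4.6]
grip_width: 0.0093
grasp_force: 60.5
```

```bash
python3 tr.py 4
```

```text
16.58 yaw [81.79 81.79 81.79 81.8 ] 
 Tz [0.128 0.095 0.145 0.141] tau [0.136 0.136 0.135 0.135] late mean [0.143 0.135]
```

Emit:
apply_moves([
  [[0, 0, 0, 0, -0.4], [0, 0, 0, 0, -0.4], [0, 0, 0, 0, -0.4], [0, 0, 0, 0, -0.4], [0, 0, 0, 0, -0.4]],
])

```text
clock: 17.0
eef_pos: [0.4694, 0.3468, 0.0887]
tool_rot: [0.072, 0.997, -0.0, -0.0]
ft_force: [0.2, -0.3, -0.4]
grip_width: 0.0252
grasp_force: 0.0
```

```bash
python3 - <<'E'
from h import *
o=get_obs();p,d=snap('wrist','w4');cv2.imwrite('pics/w4c.png',cv2.resize(p[150:350,220:420],(600,600),interpolation=cv2.INTER_CUBIC))
C=wcloud(d,o);print(o['grip_width'],o['ft_torque'])
R=(p[...,2]>90)&(p[...,1]<60)&(p[...,0]<60);m=R&(C[...,2]>.086)&(C[...,2]<.1)&(np.hypot(C[...,0]-.4693,C[...,1]-.3467)<.035)
X=C[m][:,:2].astype(np.float32);w=np.linalg.eigh(np.cov(X.T))[1][:,1];print(m.sum(),X.mean(0),np.degrees(np.arctan2(w[1],w[0])),cv2.minAreaRect(X*1000))
E
python3 st.py
```

```text
0.02518465037184737 [0.00606024 0.01326804 0.01346989]
1649 [0.46741477 0.34752724] -179.75217176452733 ((468.3691101074219, 347.44586181640625), (35.8817253112793, 37.95170593261719), 46.605411529541016)
t 17.05 pos [0.4694 0.3469 0.0888] yaw 81.79 j6 44.68 F [ 0.07  0.28 -0.19] T [ 0.012  0.011 -0.026] tau6 0.001 w 0.0258 g 0.0
```

View pics/w4c.png

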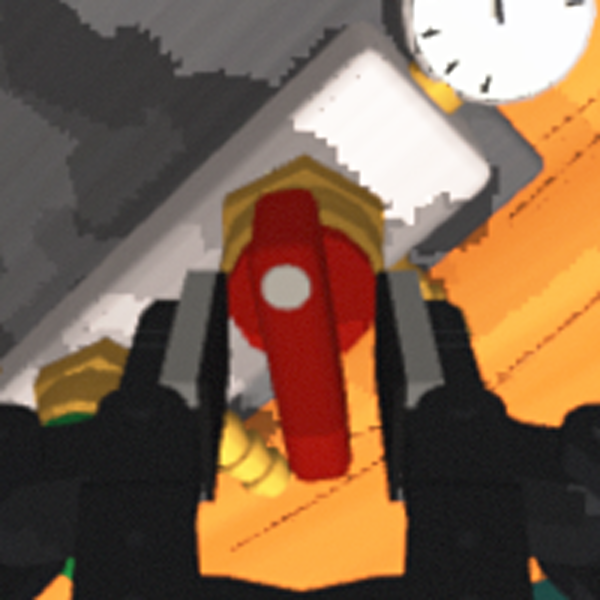

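After opening, the handle sprang back a little: its top edge now leans from (288,195) to (322,470). It is free of both pads. I'll rise and measure its angle.

Emit:
apply_moves([
  [[0, 0, 0.4, 0, -0.4], [0, 0, 0.6, 0, -0.4], [0, 0, 0.8, 0, -0.4], [0, 0, 0.7, 0, -0.4], [0, 0, 0, 0, -0.4], [0, 0, 0, 0, -0.4]],
])

```text
clock: 17.55
eef_pos: [0.4707, 0.3479, 0.1915]
tool_rot: [0.072, 0.997, 0.002, 0.002]
ft_force: [0.5, -0.3, -0.4]
grip_width: 0.0262
grasp_force: 0.0
```

```bash
python3 - <<'E'
from h import *
o=get_obs();p,d=snap('wrist','w5');C=wcloud(d,o);print(bar(p,C,(.4693,.3465)))
p,t=snap('top','t5');print(bar(p,tcloud(t),(.4693,.3465)))
E
python3 st.py
```

```text
(769, array([0.4679, 0.3473], dtype=float32), np.float32(0.45971262), array([469.3, 347.2]), array([45.9, 11.4]), np.float64(0.09128165120211672))
(0, array([nan, nan], dtype=float32), np.float32(0.0), array([0., 0.]), array([0., 0.]), np.float64(nan))
t 17.65 pos [0.469  0.3467 0.1883] yaw 81.8 j6 44.68 F [-0.47  0.44  0.8 ] T [ 0.002 -0.023 -0.009] tau6 0.0 w 0.0255 g 0.0h.py:26: RuntimeWarning: Mean of empty slice.
  w=np.linalg.svd(X-X.mean(0))[2][0] if len(X)<3000 else np.linalg.eigh(np.cov(X.T))[1][:,1]
  ret = um.true_divide(
h.py:27: RuntimeWarning: Mean of empty slice.
  return len(X),X.mean(0).round(4),np.degrees(np.arctan2(w[1],w[0]))%180,np.round(r[0],1),np.round(r[1],1),C[m][:,2].mean()
  ret = ret.dtype.type(ret / rcount)
```

The handle now rests at 0.63 rad after springing back about 8.7°, which fits a seat torque of 0.2–0.3 N m, so it is shut. Now the button: close the fingers, turn to 126° and move over it.

Emit:
apply_moves([
  [[0.031, -0.388, 0, 6.3, -1], [0.031, -0.388, 0, 6.3, -1], [0.031, -0.388, 0, 6.3, -1], [0.031, -0.388, 0, 6.3, -1], [0.031, -0.388, 0, 6.3, -1], [0.031, -0.388, 0, 6.3, -1], [0.031, -0.388, 0, 6.3, -1], [0, 0, 0, 0, -1]],
])

```text
clock: 18.32
eef_pos: [0.477, 0.2355, 0.1871]
tool_rot: [-0.308, 0.951, -0.001, -0.002]
ft_force: [0.5, 0.2, 0.6]
grip_width: 0.0002
grasp_force: 0.0
```

Emit:
apply_moves([
  [[0, 0, -0.4, 0, -1], [0, 0, -0.6, 0, -1], [0, 0, -0.5, 0, -1], [0, 0, -0.3, 0, -1], [0, 0, 0, 0, -1], [0, 0, 0, 0, -1], [0, 0, 0, 0, -1], [0, 0, 0, 0, -1]],
])

```text
clock: 18.98
eef_pos: [0.4787, 0.239, 0.118]
tool_rot: [-0.308, 0.951, 0.0, 0.001]
ft_force: [-0.5, -0.5, -0.3]
grip_width: -0.0001
grasp_force: 0.0
```

```bash
python3 st.py
python3 - <<'E'
from h import *
o=get_obs();p,d=snap('wrist','w6');C=wcloud(d,o)
print('red',bar(p,C,(.4693,.3465)))
m=(C[...,2]>.05)&(C[...,2]<.06)&(np.hypot(C[...,0]-.478,C[...,1]-.238)<.018)&(p.min(2)>100);X=C[m];print('btn',m.sum(),X.mean(0),cv2.minEnclosingCircle((X[:,:2]*1000).astype(np.float32)))
cv2.imwrite('pics/w6c.png',cv2.resize(p[120:320,170:470],(750,500),interpolation=cv2.INTER_CUBIC))
E
```

```text
t 18.98 pos [0.4787 0.239  0.118 ] yaw 125.88 j6 -9.36 F [-0.45 -0.54 -0.31] T [-0.023  0.019 -0.003] tau6 0.006 w -0.0001 g 0.0
red (495, array([0.46  , 0.3449], dtype=float32), np.float32(179.18004), array([460.3, 346.2]), array([27.9, 11.3]), np.float64(0.09103126484861895))
btn 1017 [0.47717891 0.23703714 0.0525754 ] ((477.9148254394531, 237.32728576660156), 12.889131546020508)
```

View pics/w6c.png

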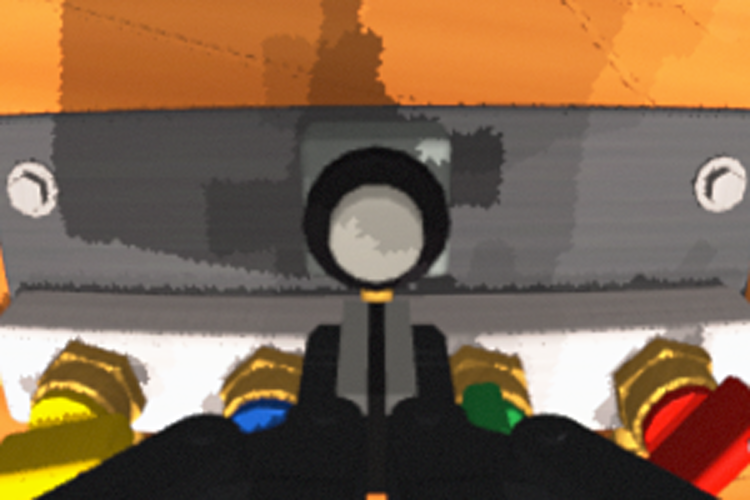

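The wrist view shows the closed pads in line with the cap at (377,232). The valves are well off to the sides. I'll descend to just above the cap.

Emit:
apply_moves([
  [[-0.02, -0.04, -0.2, 0, -1], [0, 0, -0.4, 0, -1], [0, 0, -0.3, 0, -1], [0, 0, -0.2, 0, -1], [0, 0, 0, 0, -1], [0, 0, 0, 0, -1], [0, 0, 0, 0, -1], [0, 0, 0, 0, -1]],
])

```text
clock: 19.7
eef_pos: [0.4778, 0.2371, 0.0739]
tool_rot: [-0.308, 0.951, 0.0, 0.001]
ft_force: [1.2, 0.2, -0.1]
grip_width: 0.0001
grasp_force: 0.0
```

Emit:
apply_moves([
  [[0, 0, -0.075, 0, -1], [0, 0, 0, 0, -1], [0, 0, 0, 0, -1]],
])

```text
clock: 19.95
eef_pos: [0.4779, 0.2371, 0.0707]
tool_rot: [-0.308, 0.951, 0.0, 0.001]
ft_force: [1.1, -0.4, 1.7]
grip_width: -0.0001
grasp_force: 0.9
```

Emit:
apply_moves([
  [[0, 0, -0.05, 0, -1], [0, 0, 0, 0, -1], [0, 0, 0, 0, -1]],
])

```text
clock: 20.2
eef_pos: [0.4779, 0.2371, 0.0686]
tool_rot: [-0.308, 0.951, 0.0, 0.001]
ft_force: [1.5, 0.4, 3.7]
grip_width: -0.0001
grasp_force: 1.7
```

Emit:
apply_moves([
  [[0, 0, -0.05, 0, -1], [0, 0, 0, 0, -1], [0, 0, 0, 0, -1]],
])

```text
clock: 20.45
eef_pos: [0.4779, 0.2371, 0.0665]
tool_rot: [-0.308, 0.951, 0.0, 0.001]
ft_force: [1.4, 0.1, 4.1]
grip_width: 0.0002
grasp_force: 2.4
```

Emit:
apply_moves([
  [[0, 0, -0.02, 0, -1], [0, 0, 0, 0, -1], [0, 0, 0, 0, -1]],
])

```text
clock: 20.7
eef_pos: [0.4779, 0.2371, 0.0658]
tool_rot: [-0.308, 0.951, 0.0, 0.001]
ft_force: [2.0, -0.0, 5.2]
grip_width: -0.0002
grasp_force: 2.6
```

Emit:
apply_moves([
  [[0, 0, -0.012, 0, -1], [0, 0, 0, 0, -1], [0, 0, 0, 0, -1]],
])

```text
clock: 20.95
eef_pos: [0.4779, 0.2371, 0.0653]
tool_rot: [-0.308, 0.951, 0.0, 0.001]
ft_force: [1.6, 1.5, 5.4]
grip_width: 0.0002
grasp_force: 2.8
```

Emit:
apply_moves([
  [[0, 0, -0.012, 0, -1], [0, 0, 0, 0, -1], [0, 0, 0, 0, -1]],
])

```text
clock: 21.2
eef_pos: [0.4779, 0.2371, 0.0651]
tool_rot: [-0.308, 0.951, 0.0, 0.001]
ft_force: [1.5, 1.2, 7.4]
grip_width: -0.0005
grasp_force: 3.4
```

Emit:
apply_moves([
  [[0, 0, -0.01, 0, -1], [0, 0, 0, 0, -1], [0, 0, 0, 0, -1], [0, 0, 0, 0, -1], [0, 0, 0, 0, -1]],
])

```text
clock: 21.62
eef_pos: [0.4779, 0.2371, 0.065]
tool_rot: [-0.308, 0.951, 0.0, 0.001]
ft_force: [0.4, -0.1, 8.6]
grip_width: 0.0001
grasp_force: 4.5
```

The hard stop is reached and held: the force rises while the tool no longer moves. Next I release the button straight up.

Emit:
apply_moves([
  [[0, 0, 0.2, 0, -1], [0, 0, 0.4, 0, -1], [0, 0, 0.6, 0, -1], [0, 0, 0.8, 0, -1], [0, 0, 0.5, 0, -1], [0, 0, 0, 0, -1], [0, 0, 0, 0, -1], [0, 0, 0, 0, -1]],
])

```text
clock: 22.28
eef_pos: [0.476, 0.2361, 0.1626]
tool_rot: [-0.308, 0.951, -0.0, -0.002]
ft_force: [0.2, 0.1, -0.5]
grip_width: -0.0002
grasp_force: 0.0
```

```bash
python3 st.py
python3 - <<'E'
from h import *
o=get_obs();p,d=snap('wrist','w7');C=wcloud(d,o)
print('red',bar(p,C,(.4693,.3465)))
m=(C[...,2]>.044)&(C[...,2]<.06)&(np.hypot(C[...,0]-.478,C[...,1]-.2375)<.018)&(p.min(2)>100);X=C[m];print('btn',m.sum(),X.mean(0))
E
```

```text
t 22.28 pos [0.476  0.2361 0.1626] yaw 125.9 j6 -9.51 F [ 0.19  0.08 -0.55] T [ 0.057 -0.025  0.024] tau6 -0.0 w -0.0002 g 0.0
red (599, array([0.468 , 0.3453], dtype=float32), np.float32(0.23037754), array([469.2, 346.4]), array([11.7, 43.8]), np.float64(0.09112177578068528))
btn 759 [0.4768852  0.23677938 0.05224125]
```

The button is up again (its top reads 0.052, the same as before the press). The red handle still rests at the same angle, and the arm is clear.

```bash
python3 -c "
from workcell import order
print(order.job_done())"
```

```text
the job is handed in; nothing more can be done
None
```

I turned the red valve clockwise onto its seat at an estimated 0.2–0.3 N m (target 0.2, limit 0.34) and it stayed shut after release. I then pressed the bleed button to its stop and it came back up. The arm is clear of everything, and the job is handed in; the interface reported no verdict.

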